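# Clamp the coffee box shut

### The job

The lid of the green coffee box is on but not clamped. Nothing is to be gripped or lifted: with the fingertips or the outside of a finger, swing the steel strap that stands up at one end of the box over until it lies flat across the lid, and only then push the red cam lever at the strap's free end down as far as it goes. Do not force or slam anything, leave the box standing where it is, and leave the coffee tin, the tamper and the tall mug alone.

Things in the scene. Friction and masses are not known exactly. Their poses are not given: they have to be found in the camera images.
- coffee_box: green box with a pale wooden lid, 60 (x) x 110 (y) x 86 mm high, about 2 kg, loose on the worktop: a sideways push of some 7 N or more can slide it. Origin at the centre of its underside, z up. The strap's hinge is at its +y end, the keeper for the lever at its -y end; strap and lever move in the box's own y-z plane through its middle (x = 0).
- strap_hinge (a point): the strap's hinge axis (parallel to the box's x), 62 mm from the box's centre toward +y and 90 mm above its underside; axes are the box's
- clamp_strap (a joint): flat steel strap, 26 mm wide, 4 mm thick, 126 mm from its hinge to the lever's pivot, with the lever carrying on beyond. 0 = lying flat across the lid (its top face then 92 mm above the worktop, 6 mm above the lid), pointing to the box's -y; 1.57 = standing upright; 2.0 = open stop, leaning outward beyond the box's +y end. It starts between 1.65 and 1.95. A stiff hinge (0.06 N m) holds it wherever it is left, so it has to be pushed all the way down.
- lever_pivot (a point): pivot of the cam lever at the free end of the strap, 126 mm from the strap's hinge; axis parallel to the box's x
- cam_lever (a joint): red cam lever, 26 mm wide, 6 mm thick, reaching 50 mm from its pivot. 0 = in line with the strap; grows as it is pushed down: with the strap flat, it sticks out level beyond the box's -y end at 0 and points steeply down (57 degrees below level) at its stop, 1.0. It starts between 0 and 0.3 and stays where it is left (friction 0.06 N m, so about 2 to 4 N on it).
- lever_tip (a point): outer end of the cam lever, 50 mm from its pivot
- coffee_tin: black round tin, 79 mm across, 113 mm high, loose, to be left alone; origin at the centre of its underside
- tamper: coffee tamper, black grip on a steel foot, 57 mm across, 82 mm high, loose, to be left alone; origin at the centre of its underside
- mug_tall: tall white mug, 79 x 116 x 112 mm high, loose, to be left alone; origin at the centre of its underside

How it is judged:
By the outcome, as a careful person would: the job done as asked, in the order asked, and still so for the second after the job is handed in, with the robot touching nothing.
It also fails if it takes over 51 s, if anything falls off the work surface, if the arm or the gripper's body presses on something with over 40 N, if the wrist force passes 120 N, or if a joint passes its speed limit or range.

### The arm

A 7-joint arm with a two-finger parallel gripper is mounted at the origin on a cart in front of the work surface, level with it; the furniture and walls round the work are solid. World frame = base frame: x ahead of the robot, y to its left, z up, the work surface at z = 0. Lengths are in m, angles in degrees, forces in N, time in s.
With the tool pointing down it reaches from about 0.425 to 0.925 m from the base axis. Payload 6.8 kg.
Tool frame: the origin (TCP) lies midway between the tips of the shut fingers; the grasp point (between the pads) lies 19 mm behind it; z points along the fingers, y is the direction in which the jaws open and shut (so a half turn about z gives the same grasp; the last joint's range is limited). The gripper opens to 88 mm and grips with 3 to 60 N. Pads are 20 mm wide; open, the fingers measure 115 mm over their backs; the gripper's body (75 mm by 178 mm) begins 61 mm behind the grasp point.
Start: joints at [-77.412, 27.33, 1.283, 89.118, -0.659, 63.558, -4.761], TCP at [0.217, 0.639, 0.223] pointing down, gripper open.
Joint ranges: [-169.35, 169.35], [-19.33, 120.38], [-80.79, 83.38], [13.8, 139.57], [-78.32, 258.32], [9.67, 109.79], [-169.56, 169.56]. Speed limits (degrees/s): [136.94, 136.94, 180, 180, 180, 180, 180].

### API

Orientations are given as a 3x3 rotation matrix whose columns are the frame's x, y, z axes.
In Python, from rig import robot, vision gives the robot as it stands. The module is installed in compiled form; this text tells all that it offers.
- The arm moves only by the tool jog_arm, never from a script. Its arguments are lists of equal length, an entry for each row: "rot": the turn, a rotation vector about the tool's x, y, z in rad, a list of three; "dp": the shift along the tool's x, y, z in cm, a list of three; "jaw": the closure, from 0 (fully open) to 1 (shut). In form: {"rot": [[ax, ay, az], ...], "dp": [[tx, ty, tz], ...], "jaw": [jaw, ...]}. A call has 1 to 5 rows; each row is the pose to reach, as a shift and turn from the pose commanded when the call began, along the tool's axes at that moment; what a row does not reach only later rows make up. A row lasts 1/10 s, in which the tool goes at most 50 mm and 8.59 degrees, less where a joint would pass 70% of its speed; a pose out of reach is approached as far as the arm can. A call with a gripper value outside its range is refused whole. The fingers move at their own pace and stop on an object; "squeeze" is the grip in N (left out, the last holds). Time passes only in rows, so rows that repeat a pose let the fingers close. It gives the time, the measured TCP pose, the force and the opening at its end, in the units of the state.
- robot.observe(): the state, without advancing time (a new reading comes with each control period).
- vision.snapshot(name): name is "scene" or "top" or "wrist"; returns a dict with "color" (400x640x3 uint8, blue, green, red), "fx", "fy", "cx", "cy" (pixels), "D" ([k1, k2, p1, p2, k3] as OpenCV has them; the pictures are not rectified), "world_to_cam" (4x4, takes a point from world to camera coordinates). Camera axes: x right, y down, z forward; pixel columns grow to the right and rows downward; lengths in m; the calibration is good to about 2 mm. A picture is of the moment at which its call begins. There is no depth.
- robot.job_done(): hands the job in, once; it reports no verdict.
The state is a dict: "t": time; "joint_positions": joint angles; "qvel": joint speeds; "joint_efforts": joint torques, N m; "ee_pos": TCP position; "eef_rot": TCP orientation; "wrist_force": force on the tool from outside, world axes, zero at the start; "torque": the same for the moment, N m; "opening": finger opening in m.
Only numpy, scipy, OpenCV 4.12 (cv2) and the standard library are available. Lean on these libraries where they do the work, as an engineer would, in place of code of your own. Each camera call takes 0.05 s, during which the arm holds its last target. There are 200 camera calls.

## Working session

There is one attempt and no reset: what is moved stays moved. The work goes in short steps, Python scripts to look and compute and a tool call to move; the robot and the scene stay as the last step left them, time stands still between calls to the robot, and variables do not carry over. Pictures are saved under pics/ and viewed, on a budget of 10 in all, crops included, one or two more only if the job needs it, and the job is handed in when it is done.

Besides the shell and the picture viewer there is one more tool, called after "Emit:" as a command line: name --argument value ..., lists and objects as JSON in quotes. jog_arm: Moves the arm, as the interface text tells. Its arguments: {"type":"object","properties":{"rot":{"type":"array"},"dp":{"type":"array"},"jaw":{"type":"array"},"squeeze":{"type":"number"}},"required":["rot","dp","jaw"]}

```bash
mkdir -p pics; python3 - <<'E'
from rig import robot, vision
import cv2,json,numpy as np
s=robot.observe(); print(s['t'],s['ee_pos'],s['eef_rot'],s['wrist_force'],s['opening'])
for n in("scene","top"):
    d=vision.snapshot(n); cv2.imwrite(f"pics/{n}0.png",d["color"]); print(n,d['fx'],d['fy'],d['cx'],d['cy'],d['D'],np.round(d['world_to_cam'],4).tolist())
    np.savez(f"{n}.npz",**{k:np.array(v) for k,v in d.items()})
E
```

```text
0.0 [0.21718447 0.6385029  0.22173218] [[-9.46742473e-01  3.21991476e-01 -4.23205368e-04]
 [ 3.21991724e-01  9.46740999e-01 -1.67637174e-03]
 [-1.39111538e-04 -1.72336095e-03 -9.99998505e-01]] [ 0.91200613 -0.36755387  0.10951064] 0.08734045719460143
scene 380.6625728812442 380.6625728812442 317.78890986497873 197.5030070782237 [0.00114685 0.         0.         0.         0.        ] [[0.7076, -0.7062, -0.0242, -0.3235], [-0.3147, -0.2842, -0.9056, 0.2352], [0.6327, 0.6484, -0.4233, 0.8305], [0.0, 0.0, 0.0, 1.0]]
top 371.956989924848 371.956989924848 315.49220796888176 198.49918834532286 [0.02910158 0.         0.         0.         0.        ] [[-0.013, -0.9999, 0.0044, 0.0354], [-0.9976, 0.0127, -0.0675, 0.5304], [0.0675, -0.0053, -0.9977, 1.2128], [0.0, 0.0, 0.0, 1.0]]
```

View pics/scene0.png

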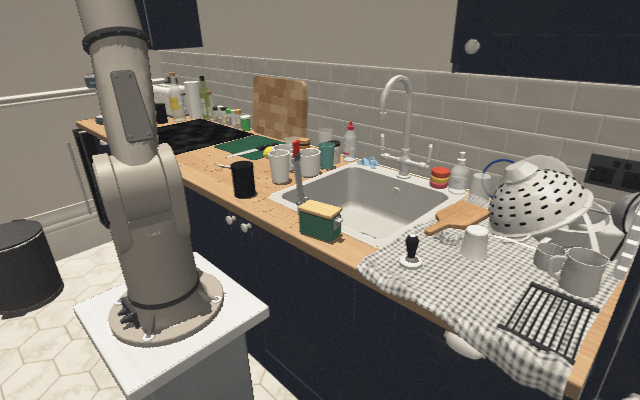

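View pics/top0.png

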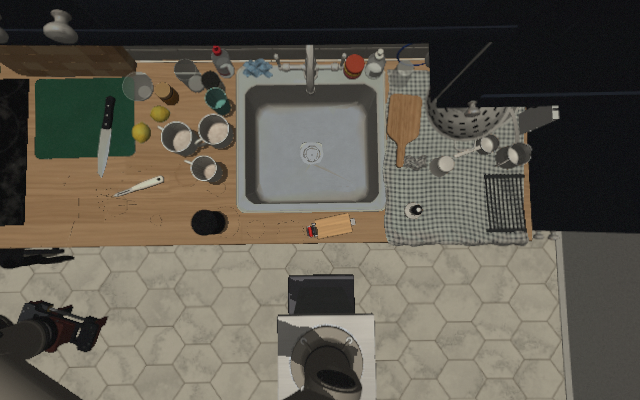

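Both pictures show the green box at the front counter edge: top ≈(332,226), scene ≈(320,220). The strap stands at its left (+y) end, with the red lever at top (311,230) and scene (296,148). I'll enlarge both.

```bash
python3 - <<'E'
import cv2,numpy as np
a=cv2.imread("pics/top0.png")[200:250,295:365]; b=cv2.imread("pics/scene0.png")[132:248,280:350]
a=cv2.resize(a,None,fx=6,fy=6,interpolation=cv2.INTER_CUBIC); b=cv2.resize(b,None,fx=5,fy=5,interpolation=cv2.INTER_CUBIC)
c=np.zeros((580,780,3),np.uint8); c[:300,:420]=a; c[:580,430:780]=b
cv2.imwrite("pics/crop.png",c)
E
```

```text
(no output)
```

View pics/crop.png

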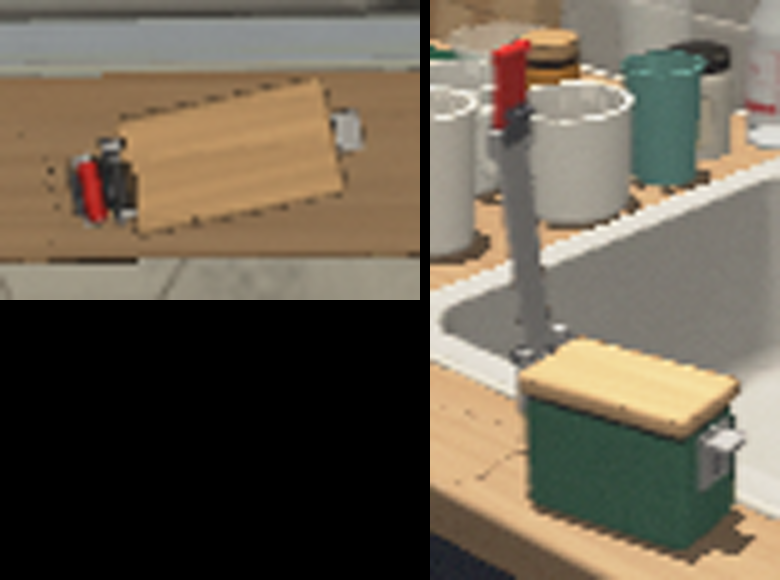

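```bash
cat > h.py <<'E'
import cv2,numpy as np
from scipy.spatial.transform import Rotation as R
def cam(n):
    d=np.load(n+".npz"); K=np.array([[d['fx'],0,d['cx']],[0,d['fy'],d['cy']],[0,0,1.]]); return K,d['D'],d['world_to_cam']
def proj(P,c):
    K,D,T=c; return cv2.projectPoints(np.array(P,float).reshape(-1,1,3),cv2.Rodrigues(T[:3,:3])[0],T[:3,3],K,D)[0].reshape(-1,2)
def b2w(P,x,y,yaw):
    return np.array(P)@R.from_euler('z',yaw).as_matrix().T+[x,y,0]
def strap(th,lv,half=0):
    # returns pivot,tip in box frame; strap dir -y at 0
    piv=np.array([half,.062-.126*np.cos(th),.09+.126*np.sin(th)]); a=th-lv
    return piv,piv+.05*np.array([0,-np.cos(a),np.sin(a)])
E
python3 - <<'E'
from h import *
from scipy.optimize import least_squares
ct,cs=cam("top"),cam("scene")
u=lambda L,f,ox,oy,dx=0:np.array([[(x-dx+.5)/f-.5+ox,(y+.5)/f-.5+oy] for x,y in L])
T=u([(120,120),(322,78),(343,188),(138,233),(92,188)],6,295,200)
S=u([(522,378),(575,340),(740,383),(685,425),(685,548),(530,503),(510,47),(514,120)],5,280,132,430)
h=.086
def res(p):
    x,y,w,th,lv,dx,dy=p; pv,tp=strap(th,lv)
    L=[(.03,.055,h),(.03,-.055,h),(-.03,-.055,h),(-.03,.055,h)]
    t=proj(b2w(L+[tp],x,y,w),ct)-T
    s=proj(b2w([L[3],L[0],L[1],L[2],(-.03,-.055,0),(-.03,.055,0),tp,pv],x,y,w),cs)-S
    return np.r_[t.ravel(),s.ravel()]
f=lambda p:res(np.r_[p,0,0])
r=least_squares(f,[.45,0,.2,1.8,.1]); print(r.x,np.degrees(r.x[2]),np.round(r.fun.reshape(-1,2),1).tolist())
p=r.x
for nm,q in zip(("hinge","piv","tip","keeper"),([0,.062,.09],*strap(p[3],p[4]),[0,-.064,.09])): print(nm,b2w([q],*p[:3]))
print(strap(p[3],p[4]))
E
```

```text
[ 0.44228767 -0.0247241   0.19031266  1.66484468  0.1363135 ] 10.904112395324368 [[-0.7, -0.3], [0.1, -0.4], [0.7, 0.2], [0.2, -0.1], [-0.0, 0.1], [-0.8, -1.1], [1.0, -1.3], [0.5, -1.1], [-0.2, -0.9], [0.2, 2.3], [-1.0, 0.6], [0.2, -0.7], [-0.3, 2.3]]
hinge [[0.43055938 0.0361565  0.09      ]]
piv [[0.42832105 0.04777549 0.21544317]]
tip [[0.42872069 0.045701   0.26539852]]
keeper [[ 0.45439429 -0.08756859  0.09      ]]
(array([0.        , 0.07383263, 0.21544317]), array([0.        , 0.07172   , 0.26539852]))
```

```bash
cat >> h.py <<'E'
P=(.4423,-.0247,.1903)
def inbox():
    from rig import robot
    s=robot.observe(); q=(np.array(s['ee_pos'])-[P[0],P[1],0])@R.from_euler('z',P[2]).as_matrix()
    print('t',s['t'],'box mm',np.round(q*1e3,1),'F',np.round(np.array(s['wrist_force'])@R.from_euler('z',P[2]).as_matrix(),1),'q',np.round(s['joint_positions'],0)); return s
E
python3 - <<'E'
from h import *
s=inbox(); M=np.array(s['eef_rot'])
goal=b2w([[0.002,.125,.205]],*P)[0]; print(goal,(goal-s['ee_pos'])@M*100)
B=R.from_euler('z',P[2]).as_matrix(); G=np.c_[B[:,1],B[:,0],[0,0,-1]]
print(R.from_matrix(M.T@G).as_rotvec())
E
```

```text
t 0.1 box mm [-95.6 693.9 221.8] F [-0.8  0.3  1.6] q [-77.  27.   1.  89.  -1.  64.  -5.]
[0.42061971 0.09842175 0.205     ] [-36.65232076 -44.58317569   1.75586885]
[-1.41262340e-03  9.62860037e-04  1.05272190e+00]
```

Emit:
jog_arm --rot '[[0,0,0.1],[0,0,0.22],[0,0,0.34],[0,0,0.46],[0,0,0.58]]' --dp '[[-2,-2.4,-0.5],[-5,-6,-1],[-8,-9.7,-1],[-11,-13.3,-1],[-14,-17,-1]]' --jaw '[1,1,1,1,1]' --squeeze 10

```text
t: 0.6
ee_pos: [0.2955, 0.431, 0.2324]
eef_rot: [[-0.612, 0.791, -0.0], [0.791, 0.612, -0.0], [-0.0, -0.0, -1.0]]
wrist_force: [0.7, 0.1, -0.2]
opening: 0.0513
```

```bash
cat >> h.py <<'E'
def togo(g,r=1):
    s=inbox(); M=np.array(s['eef_rot']); goal=b2w([g],*P)[0]
    B=R.from_euler('z',P[2]).as_matrix(); G=np.c_[B[:,1],B[:,0],[0,0,-1]]
    print('dp',np.round((goal-s['ee_pos'])@M*100,2),'rot',np.round(R.from_matrix(M.T@G).as_rotvec(),3),s['opening'])
E
python3 -c "
from h import *
togo([.002,.125,.205])"
```

```text
t 0.6 box mm [-58.  475.3 232.4] F [ 0.7 -0.1 -0.2] q [-71.  12.  10. 110.  -3.  58. -22.]
dp [-33.97 -10.44   2.74] rot [-0.     0.     0.468] 0.0512890822217268
```

Emit:
jog_arm --rot '[[0,0,0.1],[0,0,0.2],[0,0,0.3],[0,0,0.4],[0,0,0.468]]' --dp '[[-4,-1.2,0],[-8,-2.4,0],[-12,-3.6,0],[-16,-4.8,0],[-20,-6,0]]' --jaw '[1,1,1,1,1]'

```text
t: 1.1
ee_pos: [0.3711, 0.2367, 0.2325]
eef_rot: [[-0.19, 0.982, -0.0], [0.982, 0.19, 0.0], [0.0, -0.0, -1.0]]
wrist_force: [0.7, 0.1, 0.4]
opening: 0.0108
```

```bash
python3 -c "
from h import *
togo([.002,.125,.205])"
```

```text
t 1.1 box mm [-20.5 270.1 232.5] F [0.7 0.  0.4] q [-60.   4.  21. 120.  -2.  57. -28.]
dp [-14.52   2.23   2.75] rot [-0.    -0.     0.001] 0.010781831265831687
```

Emit:
jog_arm --rot '[[0,0,0],[0,0,0],[0,0,0],[0,0,0],[0,0,0]]' --dp '[[-3,0.5,0.5],[-6,1,1],[-9,1.5,1.7],[-12,2,2.4],[-14.5,2.2,2.8]]' --jaw '[1,1,1,1,1]'

```text
t: 1.6
ee_pos: [0.4207, 0.0987, 0.2041]
eef_rot: [[-0.193, 0.981, -0.0], [0.981, 0.193, -0.0], [-0.0, -0.001, -1.0]]
wrist_force: [-0.2, 0.6, -0.4]
opening: 0.0003
```

```bash
python3 - <<'E'
from h import *
from rig import vision
togo([.002,.125,.205])
a=vision.snapshot("scene")["color"][110:250,250:370]; b=vision.snapshot("top")["color"][190:250,270:370]
c=np.zeros((560,800,3),np.uint8); c[:,:480]=cv2.resize(a,None,fx=4,fy=4); c[:180,490:790]=cv2.resize(b,None,fx=3,fy=3)
d=vision.snapshot("wrist")["color"]; c[190:378,490:790]=cv2.resize(d,(300,188)); cv2.imwrite("pics/a1.png",c)
E
```

```text
t 1.6 box mm [  2.1 125.3 204.1] F [-0.   0.7 -0.4] q [-49.   5.  29. 123.  -3.  52.  -7.]
dp [-0.03 -0.01 -0.09] rot [-0.001  0.     0.004] 0.00034853822918742643
```

View pics/a1.png

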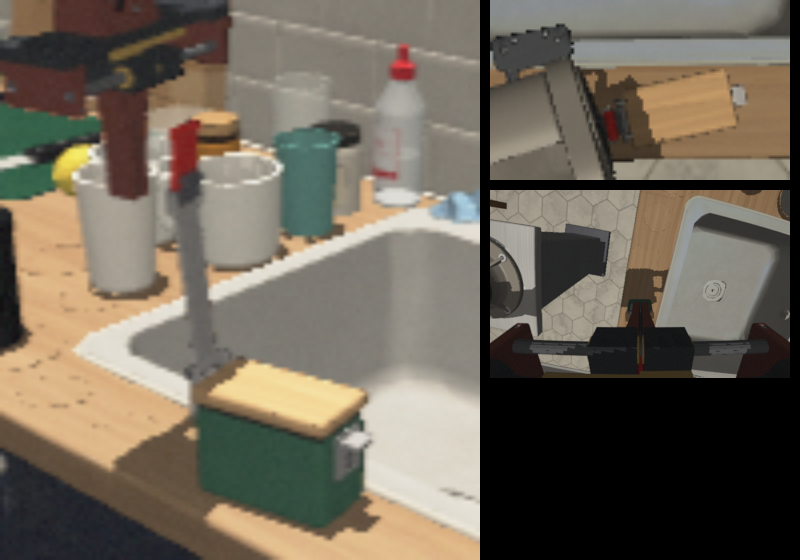

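The scene picture shows the shut fingertips at crop (128,195), just to the +y side of the strap. The gripper body is above the lever tip (185,120). Next is the arc.

```bash
python3 - <<'E'
from h import *
r=.108;w=.01
def tcp(th): return np.array([.062-r*np.cos(th)+.002*np.sin(th)+w,.09+r*np.sin(th)+.002*np.cos(th)])
c=np.array([.1253,.2041])
for th in np.arange(95,-5,-5):
    p=tcp(np.radians(th)); d=(p-c)*100; print(th,np.round(p*1e3,1),'dx',round(d[0],2),'dz',round(-d[1],2))
E
```

```text
95 [ 83.4 197.4] dx -4.19 dz 0.67
90 [ 74. 198.] dx -5.13 dz 0.61
85 [ 64.6 197.8] dx -6.07 dz 0.63
80 [ 55.2 196.7] dx -7.01 dz 0.74
75 [ 46.  194.8] dx -7.93 dz 0.93
70 [ 36.9 192.2] dx -8.84 dz 1.19
65 [ 28.2 188.7] dx -9.71 dz 1.54
60 [ 19.7 184.5] dx -10.56 dz 1.96
55 [ 11.7 179.6] dx -11.36 dz 2.45
50 [  4.1 174. ] dx -12.12 dz 3.01
45 [ -3.  167.8] dx -12.83 dz 3.63
40 [ -9.4 161. ] dx -13.47 dz 4.31
35 [-15.3 153.6] dx -14.06 dz 5.05
30 [-20.5 145.7] dx -14.58 dz 5.84
25 [-25.  137.5] dx -15.03 dz 6.66
20 [-28.8 128.8] dx -15.41 dz 7.53
15 [-31.8 119.9] dx -15.71 dz 8.42
10 [-34.  110.7] dx -15.93 dz 9.34
5 [-35.4 101.4] dx -16.07 dz 10.27
0 [-36.  92.] dx -16.13 dz 11.21
```

Emit:
jog_arm --rot '[[0,0,0],[0,0,0],[0,0,0],[0,0,0],[0,0,0]]' --dp '[[-1.2,0,0.2],[-2.4,0,0.4],[-3.4,0,0.6],[-4.2,0,0.6],[-5.1,0,0.6]]' --jaw '[1,1,1,1,1]'

```text
t: 2.25
ee_pos: [0.4305, 0.0507, 0.1987]
eef_rot: [[-0.195, 0.981, -0.0], [0.981, 0.195, 0.0], [0.0, -0.0, -1.0]]
wrist_force: [0.2, 0.2, 0.7]
opening: 0.0003
```

Emit:
jog_arm --rot '[[0,0,0],[0,0,0],[0,0,0],[0,0,0],[0,0,0]]' --dp '[[-0.95,0,0],[-1.9,0,0.1],[-2.8,0,0.3],[-3.7,0,0.6],[-4.6,0,0.9]]' --jaw '[1,1,1,1,1]'

```text
t: 2.75
ee_pos: [0.4396, 0.0046, 0.1894]
eef_rot: [[-0.194, 0.981, 0.0], [0.981, 0.194, 0.0], [0.0, 0.0, -1.0]]
wrist_force: [0.0, -0.3, -0.3]
opening: 0.0007
```

```bash
python3 - <<'E'
from h import *
from rig import vision
togo([.002,.0282,.1887])
a=vision.snapshot("scene")["color"][110:250,250:370]
cv2.imwrite("pics/a2.png",cv2.resize(a,None,fx=4,fy=4))
E
```

```text
t 2.75 box mm [  2.8  29.3 189.4] F [-0.  -0.3 -0.3] q [-40.   7.  34. 124.  -5.  50.   9.]
dp [-0.11 -0.08  0.07] rot [ 0.    -0.     0.005] 0.0007114586541506458
```

View pics/a2.png

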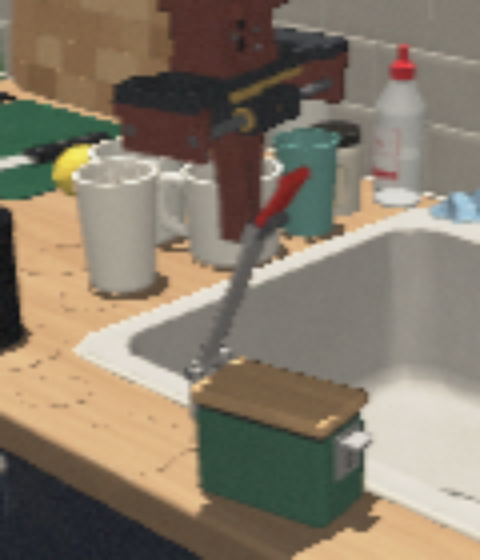

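The picture shows the finger against the strap at (240,235). The strap leans over the lid, about 65° from flat. I'll carry on along the arc.

Emit:
jog_arm --rot '[[0,0,0],[0,0,0],[0,0,0],[0,0,0],[0,0,0]]' --dp '[[-0.9,0,0.4],[-1.7,0,0.9],[-2.5,0,1.5],[-3.2,0,2.1],[-3.8,0,2.8]]' --jaw '[1,1,1,1,1]'

```text
t: 3.3
ee_pos: [0.4469, -0.0325, 0.1612]
eef_rot: [[-0.193, 0.981, 0.0], [0.981, 0.193, -0.0], [-0.0, -0.0, -1.0]]
wrist_force: [-0.4, -0.4, 0.5]
opening: 0.0004
```

Emit:
jog_arm --rot '[[0,0,0],[0,0,0],[0,0,0],[0,0,0],[0,0,0]]' --dp '[[-0.6,0,0.7],[-1.1,0,1.5],[-1.5,0,2.3],[-1.9,0,3.2],[-2.2,0,4.1]]' --jaw '[1,1,1,1,1]'

```text
t: 3.8
ee_pos: [0.451, -0.0538, 0.1198]
eef_rot: [[-0.194, 0.981, -0.0], [0.981, 0.194, -0.0], [0.0, -0.0, -1.0]]
wrist_force: [0.7, 0.2, 0.0]
opening: 0.0009
```

```bash
python3 -c "
from h import *
togo([.002,-.036,.092])"
```

```text
t 3.8 box mm [  3.1 -30.2 119.8] F [0.8 0.1 0. ] q [-30.  17.  34. 126. -14.  41.  25.]
dp [-0.58 -0.11  2.78] rot [-0.    -0.     0.005] 0.0009034009556508368
```

Emit:
jog_arm --rot '[[0,0,0],[0,0,0],[0,0,0],[0,0,0],[0,0,0]]' --dp '[[-0.2,0,0.6],[-0.3,0,1.2],[-0.4,0,1.7],[-0.5,0,2.1],[-0.5,0,2.4]]' --jaw '[1,1,1,1,1]'

```text
t: 4.3
ee_pos: [0.452, -0.0585, 0.0964]
eef_rot: [[-0.194, 0.981, 0.0], [0.981, 0.194, 0.0], [0.0, 0.0, -1.0]]
wrist_force: [-0.2, -0.2, 1.1]
opening: 0.0008
```

Emit:
jog_arm --rot '[[0,0,0],[0,0,0],[0,0,0],[0,0,0]]' --dp '[[0,0,0.1],[0,0,0.2],[0,0,0.3],[0,0,0.3]]' --jaw '[1,1,1,1]'

```text
t: 4.7
ee_pos: [0.452, -0.0584, 0.0937]
eef_rot: [[-0.194, 0.981, 0.0], [0.981, 0.194, 0.0], [0.0, 0.0, -1.0]]
wrist_force: [0.2, -0.1, 0.5]
opening: 0.0005
```

```bash
python3 -c "
from h import *
togo([.002,-.036,.092])"
```

```text
t 4.7 box mm [  3.2 -34.9  93.7] F [ 0.2 -0.2  0.5] q [-27.  20.  32. 127. -17.  38.  28.]
dp [-0.11 -0.12  0.17] rot [ 0.    -0.     0.005] 0.0004986355341576897
```

Small steps until the strap is felt against its stop.

Emit:
jog_arm --rot '[[0,0,0],[0,0,0]]' --dp '[[0,0,0.1],[0,0,0.1]]' --jaw '[1,1]'

```text
t: 4.9
ee_pos: [0.452, -0.0584, 0.0926]
eef_rot: [[-0.194, 0.981, 0.0], [0.981, 0.194, 0.0], [0.0, 0.0, -1.0]]
wrist_force: [1.0, 0.1, -0.4]
opening: 0.0004
```

Emit:
jog_arm --rot '[[0,0,0],[0,0,0]]' --dp '[[0,0,0.1],[0,0,0.1]]' --jaw '[1,1]'

```text
t: 5.1
ee_pos: [0.4522, -0.0584, 0.0921]
eef_rot: [[-0.194, 0.981, 0.0], [0.981, 0.194, 0.001], [0.001, 0.0, -1.0]]
wrist_force: [-2.2, 0.2, 7.5]
opening: 0.001
```

Emit:
jog_arm --rot '[[0,0,0],[0,0,0]]' --dp '[[0,0,0.05],[0,0,0.05]]' --jaw '[1,1]'

```text
t: 5.3
ee_pos: [0.4522, -0.0584, 0.0919]
eef_rot: [[-0.193, 0.981, 0.0], [0.981, 0.193, 0.001], [0.001, 0.0, -1.0]]
wrist_force: [-3.2, 0.7, 13.7]
opening: 0.0004
```

The stop is felt at z = 92 mm with 13 N, so the strap is flat. I'll lift off and check.

Emit:
jog_arm --rot '[[0,0,0],[0,0,0],[0,0,0],[0,0,0]]' --dp '[[0,0,-0.6],[0,0,-1.8],[0,0,-3.2],[0,0,-4.4]]' --jaw '[1,1,1,1]'

```text
t: 5.7
ee_pos: [0.4522, -0.0585, 0.1363]
eef_rot: [[-0.194, 0.981, 0.001], [0.981, 0.194, -0.0], [-0.0, 0.001, -1.0]]
wrist_force: [-0.3, 0.4, 1.0]
opening: 0.0004
```

```bash
python3 - <<'E'
from h import *
from rig import vision
togo([.002,-.1,.12])
a=vision.snapshot("scene")["color"][150:260,280:380]
cv2.imwrite("pics/a3.png",cv2.resize(a,None,fx=5,fy=5,interpolation=cv2.INTER_CUBIC))
q=b2w([strap(0,l)[1] for l in(.05,.14,.3)]+[(0,-.064,.09),(.03,-.055,.086),(-.03,-.055,.086),(-.03,-.055,0),(-.03,.055,0)],*P)
print(np.round((proj(q,cam("scene"))-[280,150])*5+2).tolist())
E
```

```text
t 5.7 box mm [  3.3 -35.1 136.3] F [-0.2  0.4  1. ] q [-30.  15.  35. 125. -13.  43.  24.]
dp [-6.49 -0.16  1.63] rot [0.001 0.    0.005] 0.0004352176536334295
[[380.0, 333.0], [379.0, 340.0], [376.0, 352.0], [298.0, 306.0], [312.0, 287.0], [254.0, 331.0], [256.0, 469.0], [95.0, 416.0]]
```

View pics/a3.png

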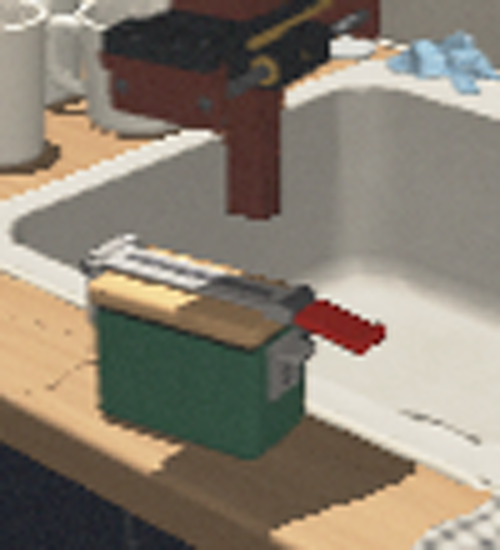

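The strap lies flat, the lever sticks out to about (372,338), and the box has not moved. Next is the lever path.

```bash
python3 - <<'E'
import numpy as np
c=np.array([-35.1,136.3]);s=36
for l in np.r_[0,.14,.2:1.11:.1]:
    p=np.array([-64-s*np.cos(l)-3*np.sin(l)-10, 90-s*np.sin(l)+3*np.cos(l)]); d=(p-c)/10
    print(round(l,2),np.round(p,1),'dx',round(d[0],2),'dz',round(-d[1],2))
E
```

```text
0.0 [-110.   93.] dx -7.49 dz 4.33
0.14 [-110.1   87.9] dx -7.5 dz 4.84
0.2 [-109.9   85.8] dx -7.48 dz 5.05
0.3 [-109.3   82.2] dx -7.42 dz 5.41
0.4 [-108.3   78.7] dx -7.32 dz 5.76
0.5 [-107.    75.4] dx -7.19 dz 6.09
0.6 [-105.4   72.1] dx -7.03 dz 6.42
0.7 [-103.5   69.1] dx -6.84 dz 6.72
0.8 [-101.2   66.3] dx -6.61 dz 7.0
0.9 [-98.7  63.7] dx -6.36 dz 7.26
1.0 [-96.   61.3] dx -6.09 dz 7.5
1.1 [-93.   59.3] dx -5.79 dz 7.7
```

Emit:
jog_arm --rot '[[0,0,0],[0,0,0],[0,0,0],[0,0,0],[0,0,0]]' --dp '[[-2.5,-0.2,0],[-5.5,-0.2,0.5],[-7.5,-0.2,1.8],[-7.5,-0.2,3],[-7.5,-0.2,4]]' --jaw '[1,1,1,1,1]'

```text
t: 6.25
ee_pos: [0.4642, -0.132, 0.0943]
eef_rot: [[-0.193, 0.981, -0.001], [0.981, 0.193, 0.0], [0.0, -0.001, -1.0]]
wrist_force: [-0.5, 0.9, 0.5]
opening: 0.0006
```

Emit:
jog_arm --rot '[[0,0,0],[0,0,0],[0,0,0],[0,0,0],[0,0,0]]' --dp '[[0,0,0.4],[0,0,0.8],[0,0,1.1],[0.1,0,1.4],[0.2,0,1.7]]' --jaw '[1,1,1,1,1]'

```text
t: 6.75
ee_pos: [0.4644, -0.1301, 0.0782]
eef_rot: [[-0.194, 0.981, 0.001], [0.981, 0.194, 0.0], [0.0, 0.001, -1.0]]
wrist_force: [-0.2, 0.0, 1.8]
opening: 0.0004
```

Emit:
jog_arm --rot '[[0,0,0],[0,0,0],[0,0,0],[0,0,0],[0,0,0]]' --dp '[[0.1,0,0.2],[0.2,0,0.4],[0.3,0,0.7],[0.4,0,0.9],[0.6,0,1.1]]' --jaw '[1,1,1,1,1]'

```text
t: 7.25
ee_pos: [0.4633, -0.1248, 0.0671]
eef_rot: [[-0.193, 0.981, 0.001], [0.981, 0.193, -0.0], [-0.001, 0.0, -1.0]]
wrist_force: [0.1, -1.4, 1.1]
opening: 0.0004
```

```bash
python3 -c "
from h import *
togo([.002,-.096,.0613])"
```

```text
t 7.25 box mm [   1.6 -102.3   67.1] F [-0.1 -1.4  1.1] q [-17.  25.  31. 124. -22.  36.  40.]
dp [0.63 0.04 0.58] rot [0.    0.001 0.004] 0.00043886214247582144
```

Emit:
jog_arm --rot '[[0,0,0],[0,0,0],[0,0,0]]' --dp '[[0.2,0,0.2],[0.35,0,0.35],[0.45,0,0.45]]' --jaw '[1,1,1]'

```text
t: 7.55
ee_pos: [0.4623, -0.1202, 0.0625]
eef_rot: [[-0.194, 0.981, 0.0], [0.981, 0.194, -0.0], [-0.0, 0.0, -1.0]]
wrist_force: [0.3, -2.0, 0.4]
opening: 0.0006
```

Emit:
jog_arm --rot '[[0,0,0],[0,0,0]]' --dp '[[0.1,0,0.1],[0.1,0,0.1]]' --jaw '[1,1]'

```text
t: 7.75
ee_pos: [0.4621, -0.1193, 0.0617]
eef_rot: [[-0.194, 0.981, 0.0], [0.981, 0.194, -0.0], [-0.0, 0.0, -1.0]]
wrist_force: [0.8, -2.6, 1.7]
opening: 0.0006
```

Emit:
jog_arm --rot '[[0,0,0],[0,0,0]]' --dp '[[0.05,0,0.05],[0.05,0,0.05]]' --jaw '[1,1]'

```text
t: 7.95
ee_pos: [0.4622, -0.1191, 0.0614]
eef_rot: [[-0.193, 0.981, 0.001], [0.981, 0.193, -0.0], [-0.001, 0.001, -1.0]]
wrist_force: [1.1, -3.3, 3.1]
opening: 0.0005
```

Emit:
jog_arm --rot '[[0,0,0],[0,0,0]]' --dp '[[0,0,0.05],[0,0,0.05]]' --jaw '[1,1]'

```text
t: 8.15
ee_pos: [0.4623, -0.1191, 0.061]
eef_rot: [[-0.193, 0.981, 0.001], [0.981, 0.193, -0.0], [-0.0, 0.001, -1.0]]
wrist_force: [0.1, -2.9, 5.6]
opening: 0.0004
```

```bash
python3 - <<'E'
from h import *
from rig import vision
inbox()
a=vision.snapshot("scene")["color"][150:260,280:380]
cv2.imwrite("pics/a4.png",cv2.resize(a,None,fx=5,fy=5,interpolation=cv2.INTER_CUBIC))
q=b2w([strap(0,l)[1]+[o,0,0] for l in(.9,1.) for o in(-.013,.013)],*P)
print(np.round((proj(q,cam("scene"))-[280,150])*5+2).tolist())
E
```

```text
t 8.15 box mm [  1.7 -96.4  61. ] F [-0.5 -2.9  5.6] q [-18.  25.  30. 125. -22.  35.  40.]
[[335.0, 395.0], [360.0, 374.0], [329.0, 397.0], [353.0, 377.0]]
```

View pics/a4.png

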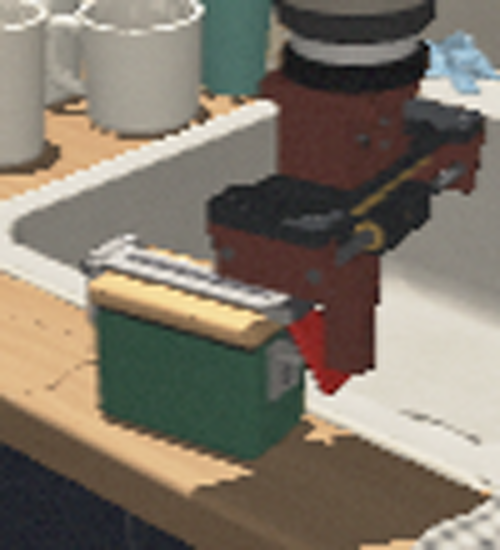

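The lever tip is at (328,395), which matches the prediction for 1.0. The load is about 5.5 N, well above the lever's friction, so it is at its stop. I'll back off.

Emit:
jog_arm --rot '[[0,0,0],[0,0,0],[0,0,0],[0,0,0],[0,0,0]]' --dp '[[-0.5,0,-0.2],[-1.5,0,-1],[-2.5,0,-3],[-3,0,-6],[-3,0,-9.5]]' --jaw '[1,1,1,1,1]'

```text
t: 8.7
ee_pos: [0.4664, -0.1492, 0.1563]
eef_rot: [[-0.192, 0.981, -0.003], [0.981, 0.192, -0.0], [0.0, -0.003, -1.0]]
wrist_force: [0.3, 0.3, 0.5]
opening: 0.0006
```

```bash
python3 - <<'E'
from h import *
from rig import vision
inbox()
a=vision.snapshot("scene")["color"][150:260,280:380]
b=vision.snapshot("top")["color"][190:250,190:420]
c=np.zeros((560,700,3),np.uint8);c[:385,:350]=cv2.resize(a,(350,385),interpolation=cv2.INTER_CUBIC);c[385:545,:613]=cv2.resize(b,(613,160))
cv2.imwrite("pics/a5.png",c)
E
```

```text
t 8.7 box mm [ 1.000e-01 -1.268e+02  1.563e+02] F [0.3 0.2 0.5] q [-20.  17.  37. 120. -14.  48.  36.]
```

View pics/a5.png

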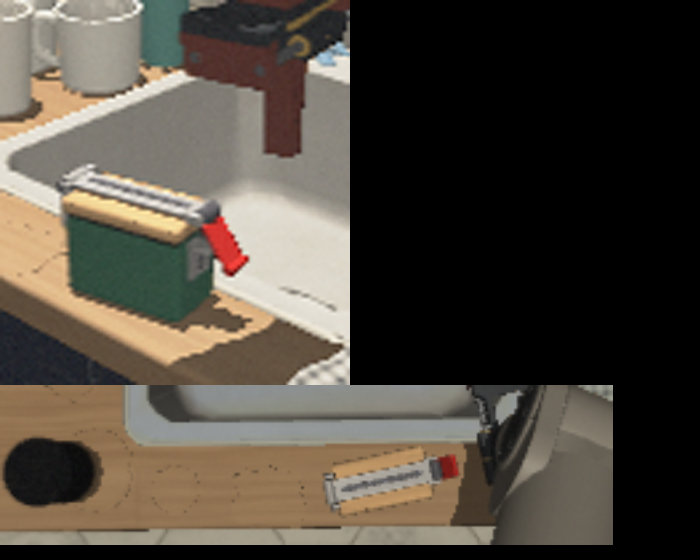

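The final picture shows the strap flat, the lever tip at (235,265) pointing steeply down, the box where it was, and the tool clear. Handing in.

```bash
python3 -c "
from rig import robot
print(robot.job_done(), robot.observe()['t'])"
```

```text
the job is handed in; nothing more can be done
the job is handed in; nothing more can be done
```

The lid is clamped: the strap lies flat across it and the red lever is pushed down to its stop. I handed the job in at about 8.8 s of the 51 s, with the gripper clear of everything.

- **Strap:** I swung it over with the shut fingertips. It met its stop with the fingertips 92 mm above the worktop, under about 14 N, and the next picture showed it flat.
- **Lever:** only then did I push it down, until the force rose to about 6 N, well above its friction. The picture put its tip where full travel should be, within about 2 camera pixels. There is no joint sensor, so the evidence for the stop is only the pictures and the force.
- **Box and other objects:** in the last pictures the box stands where it was, with no visible shift. The arm never came near the tin, tamper or mug, though I did not measure their positions again.
- **Checks:** none failed. Hand-in gives no verdict, so the result for the second after it is not confirmed.

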